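# Tip the gold packing block out of its case and lay it in the engine saddle

### The arm

A 6-joint arm with a two-finger parallel gripper is mounted at the origin on the work surface. World frame = base frame: x ahead of the robot, y to its left, z up, the work surface at z = 0. Lengths are in m, angles in degrees, forces in N, time in s.
With the tool pointing down it reaches from about 0.375 to 0.9 m from the base axis. Payload 3.1 kg.
Tool frame: the origin (TCP) lies at the very end of the fingers, on their centre line; the grasp point (between the pads) lies 19 mm behind it; z points along the fingers, y is the direction in which the jaws open and shut (so a half turn about z gives the same grasp; the last joint's range is limited). The gripper opens to 87 mm and grips with 3 to 60 N. Pads are 19 mm wide; open, the fingers measure 117 mm over their backs; the gripper's body (75 mm by 190 mm) begins 51 mm behind the grasp point.
Start: joints at [-80.701, 30.224, 82.088, -0, 67.689, -10.227], TCP at [0.209, -0.589, 0.223] pointing down, gripper open.
Joint ranges: [-176.69, 176.69], [-43.24, 126.21], [12.49, 139.97], [-82, 262], [0, 151.66], [-163.58, 163.58]. Speed limits (degrees/s): [159.86, 159.86, 180, 180, 180, 180].

### API

Orientations are given as a 3x3 rotation matrix whose columns are the frame's x, y, z axes.
In Python, from rig import readout, capture, camera_model, bot, spot_in, regions_of gives the robot as it stands.
- The arm moves only by the tool send_rows, never from a script. Its argument "moves" is a list that holds one entry, the list of rows, each a list of 7 numbers: the turn, a rotation vector about the tool's x, y, z in degrees, then the shift along the tool's x, y, z in cm, then the opening, from -1 (shut) to 1 (fully open). A call has exactly 5 rows; each row shifts and turns the commanded pose from where the row before left it, along the tool's axes as they then stand; what a row does not reach is not made up. A row lasts 1/10 s, in which the tool goes at most 50 mm and 8.59 degrees, less where a joint would pass 70% of its speed; a pose out of reach is approached as far as the arm can. A call with a gripper value outside its range is refused whole. The fingers move at their own pace and stop on an object; the grip force is fixed at half the most. Time passes only in rows, so rows that do not move let the fingers close, or fill a call up. It gives the time, the measured TCP pose, the force and the opening at its end, in the units of the state.
- readout.read_state(): the state, without advancing time (a new reading comes with each control period).
- capture(name): name is "side" or "top"; returns the picture (480x640x3 uint8, blue, green, red); there is no depth.
- camera_model(name): a dict with "camera_matrix" (3x3 intrinsics, pixels), "pose" (4x4, takes a point from camera to world coordinates). Camera axes: x right, y up, looking along -z (the intrinsics and any distortion apply to the point x, -y, -z); pixel columns grow to the right and rows downward; lengths in m; the calibration is good to about 2 mm. A picture is of the moment at which its call begins. camera_model takes no time and is no camera call.
- bot.hand_in(): hands the job in, once; it reports no verdict.
Trained networks look in the newest picture that a camera, given by its name, has taken for a name from the list of things; names that differ only in an ending like _2 or _b are one class to them, and where a whole thing is asked for, a point or a joint stands for the part that bears it (a point fixed in the world has none). Each returns a list of dicts, best first, with "p" (0 to 1); they miss things now and then, are a little off and sometimes report something else, mostly with a low value. They report only what shows in the picture. A call takes as long as a camera call. They do not tell look-alikes from the thing itself.
- spot_in(camera, thing): "location" ([x, y, z] in m, in world coordinates, good to about 4 mm: the middle of the surface that is visible of it).
- regions_of(camera, thing): "mask" (480x640 bool, what is visible of it).
The state is a dict: "time_s": time; "joint_positions": joint angles; "qvel": joint speeds; "tau": joint torques, N m; "position": TCP position; "tcp_rot": TCP orientation; "force": force on the tool from outside, world axes, zero at the start; "moment": the same for the moment, N m; "opening": opening from 0.0 (shut) to 1.0 (fully open).
Only numpy, scipy, OpenCV 4.12 (cv2) and the standard library are available. Lean on these libraries where they do the work, as an engineer would, in place of code of your own. Each camera call takes 0.05 s, during which the arm holds its last target. There are 200 camera calls.

### The job

Two packing blocks lie flush in the grey case. Press down the end of the gold one that lies at the case's low step, so that it tips up in its pocket and stays leaning there, then take it by its raised end and lay it flat and lengthwise inside the rim of the red saddle, set down and not dropped in from a height. Leave the blue block lying in its pocket.

Things in the scene. Friction and masses are not known exactly. Their poses are not given: they have to be found in the camera images.
- gold_block: brass-coloured block 90 x 36 x 14 mm (x,y,z), 0.10-0.18 kg, flush in one pocket. Origin at its centre; x along its length, parallel to the case's x at first; z up. Press its -x end (outer 15 mm) 13 mm down, going by depth as it yields to 3 N: past 20 deg it falls to rest at 35 deg on the slope. Grip the raised +x end across y, tips just above the case top, 18 mm to +x of the ridge.
- blue_block: blue block, same size, axes and flush place, in the other pocket; stays there. (The gold one, gripped at the raised end as said, keeps its 35 deg slope in the grip: its lower -x edge then hangs about 45 mm below the fingertips and 58 mm to the -x side of them; set that edge on a floor and open, and the block falls flat.)
- case: grey fixed case 128 x 141 x 50 mm; origin at its underside's centre, x along the pockets, z up. Pockets centred at y = +31 and -31 mm, 39 wide, x -48 to 49. Slick pocket floor level at z = 36 from x = 0 (ridge) to +x; black 35 deg slope down from the ridge to -x. Block centres at x = 2.5. At x -64 to -48 a step only 30 high; this -x side faces roughly to the robot.
- saddle: red fixed tray-like saddle, 144 x 96 mm outside, 132 x 84 inside (x,y), flat floor 30 mm above the bench, rim 6 thick and 12 high (top at 42 mm). Origin at the centre of its underside, on the bench; x along its length, z up. A block lying flat in it has its centre 37 mm above the bench.
There are look-alikes about, which are no part of the job. There is more than one size of the gold_block; the job needs the smallest.

How it is judged:
By the outcome, as a careful person would: the job done as asked, in the order asked, and still so for the second after the job is handed in, with the robot touching nothing.
It also fails if it takes over 45 s, if anything falls off the work surface, if the arm or the gripper's body presses on something with over 40 N, if the wrist force passes 120 N, or if a joint passes its speed limit or range.

## Working session

There is one attempt and no reset: what is moved stays moved. The work goes in short steps, Python scripts to look and compute and a tool call to move; the robot and the scene stay as the last step left them, time stands still between calls to the robot, and variables do not carry over. Pictures are saved under pics/ and viewed, about 8 in all and at most 12, crops included, and the job is handed in when it is done.

Besides the shell and the picture viewer there is one more tool, called after "Emit:" as name([rows], argument=value, ...), one row to a line, values as JSON. send_rows: Moves the arm, as the interface text tells. Its arguments: {"type":"object","properties":{"moves":{"type":"array","items":{"type":"array","items":{"type":"array","items":{"type":"number"}}}}},"required":["moves"]}

```bash
ls; mkdir -p pics
python3 - <<'E'
from rig import readout, capture, camera_model, bot, spot_in, regions_of
import cv2,numpy as np
np.set_printoptions(precision=4,suppress=True)
s=readout.read_state();print(s['time_s'],s['position'],s['tcp_rot'],s['opening'])
for c in("top","side"):
    im=capture(c);cv2.imwrite(f"pics/{c}0.png",im)
    m=camera_model(c);print(c,{k:np.array(v) if not isinstance(v,str) else v for k,v in m.items()})
    for t in("gold_block","blue_block","case","saddle"):
        print(t,[(round(d['p'],2),np.round(d['location'],3)) for d in spot_in(c,t)])
E
```

```text
pics
0.0 [ 0.2088 -0.5883  0.2216] [[ 0.9425  0.3342 -0.0004]
 [ 0.3342 -0.9425  0.0022]
 [ 0.0004 -0.0022 -1.    ]] 1.0005673822603458
top {'camera_matrix': array([[478.8923,   0.    , 314.3259],
       [  0.    , 478.8923, 237.4121],
       [  0.    ,   0.    ,   1.    ]]), 'pose': array([[-0.0216,  0.9969, -0.0763,  0.424 ],
       [-0.9997, -0.0211,  0.0076, -0.027 ],
       [ 0.006 ,  0.0764,  0.9971,  0.9209],
       [ 0.    ,  0.    ,  0.    ,  1.    ]])}
gold_block [(0.75, array([ 0.528, -0.165,  0.053])), (0.73, array([ 0.368, -0.081,  0.022])), (0.56, array([ 0.358, -0.272,  0.015]))]
blue_block [(0.97, array([ 0.525, -0.227,  0.051]))]
case [(0.94, array([ 0.527, -0.193,  0.05 ]))]
saddle [(0.91, array([0.577, 0.126, 0.026]))]
side {'camera_matrix': array([[586.5649,   0.    , 324.6782],
       [  0.    , 586.5649, 234.9813],
       [  0.    ,   0.    ,   1.    ]]), 'pose': array([[-0.9326,  0.2507, -0.2595,  0.2316],
       [-0.3608, -0.6555,  0.6634,  0.6323],
       [-0.0037,  0.7123,  0.7018,  0.7593],
       [ 0.    ,  0.    ,  0.    ,  1.    ]])}
gold_block [(0.89, array([ 0.532, -0.161,  0.052])), (0.79, array([ 0.368, -0.07 ,  0.022])), (0.77, array([ 0.35 , -0.263,  0.021])), (0.53, array([ 0.517, -0.156,  0.038]))]
blue_block [(0.87, array([ 0.525, -0.224,  0.053]))]
case [(0.97, array([ 0.517, -0.156,  0.041]))]
saddle [(0.59, array([0.577, 0.124, 0.034]))]
```

View pics/top0.png

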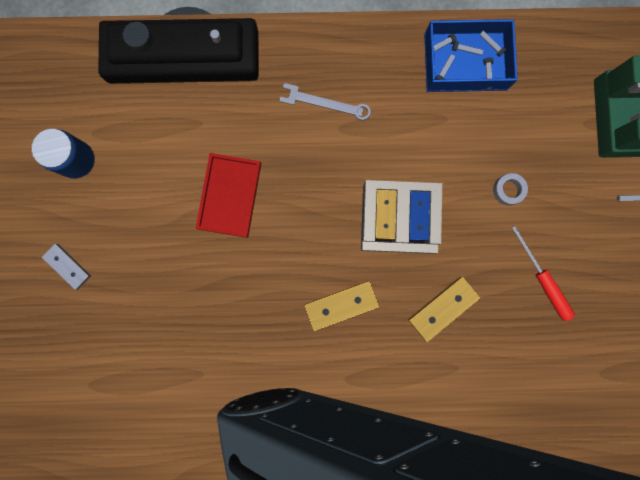

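View pics/side0.png

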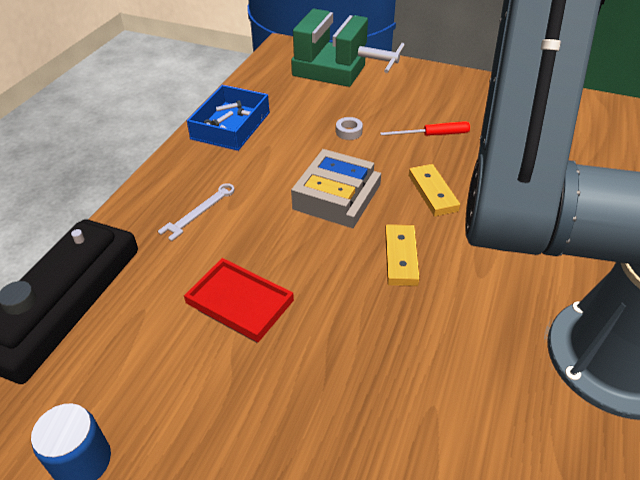

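The gold block in the case is at top (386,214) and side (330,187), in the pocket next to blue at (420,215). The two loose gold ones, at top (341,306) and (444,309), look longer. The low step is along the lower edge of the case, towards the robot. The red saddle is at (230,195). Next I fit the poses and check the sizes.

```bash
cat > h.py <<'E'
from rig import readout, capture, camera_model, bot, spot_in, regions_of
import cv2,numpy as np
from scipy.optimize import minimize
np.set_printoptions(precision=4,suppress=True)
def proj(c,P):
    m=camera_model(c);T=np.linalg.inv(np.array(m['pose']));q=np.atleast_2d(P)@T[:3,:3].T+T[:3,3]
    K=np.array(m['camera_matrix']);q=q*[1,-1,-1];u=q@K.T;return u[:,:2]/u[:,2:]
def ray(c,uv,z):
    m=camera_model(c);K=np.array(m['camera_matrix']);P=np.array(m['pose'])
    d=np.linalg.solve(K,np.c_[np.atleast_2d(uv),np.ones(len(np.atleast_2d(uv)))].T).T*[1,-1,-1]
    d=d@P[:3,:3].T;return P[:3,3]+d*((z-P[2,3])/d[:,2])[:,None]
def box(x0,x1,w,z0,z1):
    return np.array([[a,b,c] for a in(x0,x1) for b in(-w/2,w/2) for c in(z0,z1)])
def place(V,p):
    c,s=np.cos(p[2]),np.sin(p[2]);return V@np.array([[c,-s,0],[s,c,0],[0,0,1]]).T+[p[0],p[1],0]
def fit(V,masks,p0):
    def cost(p):
        e=0
        for c,m in masks.items():
            im=np.zeros(m.shape,np.uint8);h=cv2.convexHull((proj(c,place(V,p))*16).astype(np.int32).reshape(-1,1,2))
            cv2.fillConvexPoly(im,h,1,shift=4);i=im>0;e+=1-(i&m).sum()/(i|m).sum()
        return e/len(masks)
    best=None
    for _ in range(3):
        r=minimize(cost,p0,method='Nelder-Mead',options=dict(initial_simplex=np.array(p0)+np.array([[0,0,0],[.01,0,0],[0,.01,0],[0,0,.1]]),xatol=1e-5,fatol=1e-5));p0=r.x
    return r.x,r.fun
def mask(c,t,near):
    b=None
    for d in regions_of(c,t):
        v,u=np.nonzero(d['mask']);e=np.hypot(*(np.array([u.mean(),v.mean()])-proj(c,near)[0]))
        if b is None or e<b[0]: b=(e,d['mask'],d['p'])
    return b[1]
E
python3 - <<'E'
from h import *
top=capture("top");side=capture("side")
r=np.radians
caseV=np.r_[box(-.048,.064,.141,0,.05),box(-.064,-.048,.141,0,.03)]
G=box(-.045,.045,.036,.05,.05)
for n,V,near,p0 in[("case",caseV,[.527,-.193,.05],[.525,-.195,0]),("gold_block",G,[.528,-.163,.05],[.528,-.163,0]),("blue_block",G,[.525,-.225,.05],[.525,-.225,0]),("saddle",box(-.072,.072,.096,0,.042),[.577,.125,.03],[.577,.125,-.15])]:
    ms={c:mask(c,n,near) for c in("top","side")}
    print(n,[(k,)+(lambda p,f:(p[:2],np.degrees(p[2]),f))(*fit(V,ms if k=="both" else {k:ms[k]},p0)) for k in("top","both")])
for d in regions_of("top","gold_block"):
    v,u=np.nonzero(d['mask']);z=.05 if v.mean()<260 else .02
    print(d['p'],u.mean(),v.mean(),cv2.minAreaRect((ray("top",np.c_[u,v],z)[:,:2]*1000).astype(np.float32)))
a=cv2.resize(top[150:350,290:490],(600,600),interpolation=2);cv2.imwrite("pics/crop1.png",a)
E
```

```text
Traceback (most recent call last):
  File "h.py", line 32, in mask
    return b[1]
           ~^^^
TypeError: 'NoneType' object is not subscriptable
```

```bash
python3 - <<'E'
import re
s=open('h.py').read()
s=s.replace("    return b[1]\n","    return None if b is None else b[1]\n")
open('h.py','w').write(s)
E
python3 - <<'E'
from h import *
top=capture("top");side=capture("side")
caseV=np.r_[box(-.048,.064,.141,0,.05),box(-.064,-.048,.141,0,.03)]
G=box(-.045,.045,.036,.05,.05)
for n,V,near,p0 in[("case",caseV,[.527,-.193,.05],[.525,-.195,0]),("gold_block",G,[.528,-.163,.05],[.528,-.163,0]),("blue_block",G,[.525,-.225,.05],[.525,-.225,0]),("saddle",box(-.072,.072,.096,0,.042),[.577,.125,.03],[.577,.125,-.15])]:
    for c in("top","side"):
        m=mask(c,n,near)
        if m is None: print(n,c,"missed");continue
        p,f=fit(V,{c:m},p0);print(n,c,p[:2],np.degrees(p[2]),f)
for d in regions_of("top","gold_block"):
    v,u=np.nonzero(d['mask']);z=.05 if v.mean()<260 else .02
    print(d['p'],u.mean(),v.mean(),cv2.minAreaRect((ray("top",np.c_[u,v],z)[:,:2]*1000).astype(np.float32)))
a=cv2.resize(top[150:350,290:490],(600,600),interpolation=2);cv2.imwrite("pics/crop1.png",a)
E
```

```text
case top [ 0.5264 -0.1963] -3.1830984700371165 0.36491410723581463
case side [ 0.5299 -0.1966] -3.219412749458899 0.2423567523790241
gold_block top [ 0.5311 -0.1649] -1.7048512429805114 0.04343434343434338
gold_block side [ 0.5309 -0.1643] -3.679093451978066 0.06534954407294835
blue_block top [ 0.5276 -0.2272] -2.877145336104657 0.0762376237623762
blue_block side [ 0.5278 -0.2267] -4.209072089033835 0.09106529209621994
saddle top [0.5757 0.1263] -10.657062724162252 0.07380575050939553
saddle side [0.5843 0.1162] -10.226510004814982 0.1381391450125733
0.83 385.6363636363636 213.65830721003135 ((531.4307250976562, -164.74501037597656), (37.223628997802734, 89.10704040527344), 86.55790710449219)
0.77 443.65671641791045 308.5125932835821 ((354.7222900390625, -272.8493347167969), (57.584449768066406, 134.012451171875), 37.651123046875)
0.75 341.12597605413845 305.5096304008329 ((364.5867614746094, -81.50875091552734), (52.989253997802734, 131.01943969726562), 18.23328399658203)
```

View pics/crop1.png

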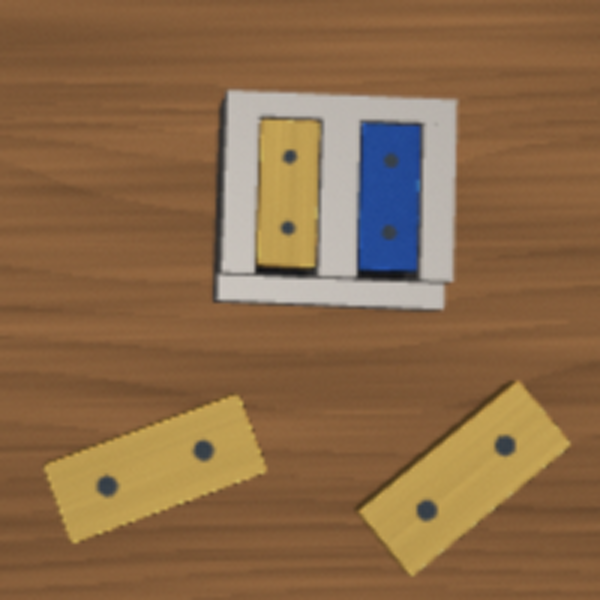

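The crop confirms it. The gold block in the case measures 89 x 37 mm. The loose ones at (341,306) and (444,309) measure 131 to 134 x 53 to 58 mm, so they are the larger look-alikes. Combining the fits, the case origin is about (0.527, -0.195) at yaw -3.2°, and the saddle is at (0.576, 0.126) at yaw -10.6°.

First move: turn 22.5°, close the gripper and travel to above the press point (0.491, -0.162).

Emit:
send_rows([
  [[0,0,7.5,0,0,0,-1],[0,0,7.5,0,0,0,-1],[0,0,7.5,0,0,0,-1],[0,0,0,2.4,-4.1,0,-1],[0,0,0,2.4,-4.1,0,-1]],
])

```text
time_s: 1.7
position: [0.261, -0.5097, 0.2223]
tcp_rot: [[0.998, -0.055, 0.0], [-0.055, -0.998, -0.0], [0.0, 0.0, -1.0]]
force: [0.0, 0.4, 0.9]
opening: 0.631
```

Emit:
send_rows([
  [[0,0,0,2.4,-4.1,0,-1],[0,0,0,2.4,-4.1,0,-1],[0,0,0,2.4,-4.1,0,-1],[0,0,0,2.4,-4.1,0,-1],[0,0,0,2.4,-4.1,0,-1]],
])

```text
time_s: 2.2
position: [0.3925, -0.3096, 0.2228]
tcp_rot: [[0.999, -0.052, 0.001], [-0.052, -0.999, -0.001], [0.001, 0.001, -1.0]]
force: [0.8, -0.4, -0.4]
opening: 0.171
```

Emit:
send_rows([
  [[0,0,0,2.4,-4.1,1,-1],[0,0,0,2.4,-4.1,2,-1],[0,0,0,2.0,-3.4,3,-1],[0,0,0,0,0,3,-1],[0,0,0,0,0,0,-1]],
])

```text
time_s: 2.7
position: [0.463, -0.1972, 0.1303]
tcp_rot: [[0.999, -0.049, -0.007], [-0.049, -0.999, 0.004], [-0.007, -0.004, -1.0]]
force: [-0.7, -0.4, 0.3]
opening: 0.008
```

```bash
cat >> h.py <<'E'
def case(x,y,z):
    return np.array([.5269,-.1954,z])+x*np.array([.9984,-.0558,0])+y*np.array([.0558,.9984,0])
def go(t,yaw):
    "remaining turn about tool z (deg) and shift in tool axes after that turn (cm)"
    s=readout.read_state();R=np.array(s['tcp_rot']);p=np.array(s['position'])
    w=np.degrees(np.arctan2(R[1,0],R[0,0]));c,q=np.cos(np.radians(yaw)),np.sin(np.radians(yaw))
    D=np.array([[c,q,0],[q,-c,0],[0,0,-1]]).T
    print("t",s['time_s'],"tcp",p,"yaw",w,"z",R[:,2],"open",s['opening'],"F",np.array(s['force']),"| turn",w-yaw,"shift cm",D@(np.array(t)-p)*100)
E
python3 - <<'E'
from h import *
go(case(-.038,.031,.056),-3.2)
top=capture("top")
# saddle by colour, with rim top outer corners at z=.042
hsv=cv2.cvtColor(top,cv2.COLOR_BGR2HSV);m=((hsv[...,0]<6)|(hsv[...,0]>174))&(hsv[...,1]>170)
n,l,st,_=cv2.connectedComponentsWithStats(m.astype(np.uint8));i=l[195,230];mm=l==i
p,f=fit(box(-.072,.072,.096,0,.042),{"top":mm},[.576,.126,-.18]);print(p,np.degrees(p[2]),f)
side=capture("side");hsv=cv2.cvtColor(side,cv2.COLOR_BGR2HSV);m=((hsv[...,0]<6)|(hsv[...,0]>174))&(hsv[...,1]>170)
n,l,st,_=cv2.connectedComponentsWithStats(m.astype(np.uint8));mm=l==l[300,235]
p,f=fit(box(-.072,.072,.096,0,.042),{"side":mm},[.576,.126,-.18]);print(p,np.degrees(p[2]),f)
E
```

```text
t 2.7 tcp [ 0.463  -0.1972  0.1303] yaw -2.806578245513238 z [-0.0065  0.0045 -1.    ] open 0.008296974940215184 F [-0.732  -0.4008  0.296 ] | turn 0.393421754486762 shift cm [ 2.5722 -3.6354  7.4273]
[ 0.576  0.126 -0.184] -10.5415112982005 0.07490382439465948
[ 0.5851  0.1146 -0.175 ] -10.029207930397304 0.1451911739935995
```

Emit:
send_rows([
  [[0,0,0.4,1.3,-1.8,2,-1],[0,0,0,1.3,-1.8,2,-1],[0,0,0,0,0,2,-1],[0,0,0,0,0,0.5,-1],[0,0,0,0,0,0,-1]],
])

```text
time_s: 3.3
position: [0.4929, -0.1667, 0.0688]
tcp_rot: [[0.998, -0.06, 0.001], [-0.06, -0.998, -0.001], [0.001, 0.0, -1.0]]
force: [-0.6, 0.1, 0.2]
opening: 0.008
```

Run:
```python
from h import *
go(case(-.038,.031,.056),-3.2)
for c,px in(("top",(230,195)),("side",(235,300))):
    im=capture(c);hsv=cv2.cvtColor(im,cv2.COLOR_BGR2HSV);m=((hsv[...,0]<6)|(hsv[...,0]>174))&(hsv[...,1]>150)&(hsv[...,2]>40)
    n,l,st,_=cv2.connectedComponentsWithStats(m.astype(np.uint8));mm=l==l[px[1],px[0]];v,u=np.nonzero(mm)
    for z in(.0,.042): print(c,z,cv2.minAreaRect((ray(c,np.c_[u,v],z)[:,:2]*1000).astype(np.float32)))
    q=im.copy();V=place(box(-.072,.072,.096,0,.042),[.576,.126,-.184])
    cv2.polylines(q,[proj(c,V[[1,3,7,5]]).astype(int).reshape(-1,1,2)],True,(0,255,0),1)
    cv2.polylines(q,[proj(c,V[[0,2,6,4]]).astype(int).reshape(-1,1,2)],True,(255,255,0),1)
    g=place(box(-.045,.045,.036,.05,.05),[0,0,0]) ;C=np.array([case(a,b,.05) for a,b in((-.048,-.0705),(-.048,.0705),(.064,.0705),(.064,-.0705))])
    cv2.polylines(q,[proj(c,C).astype(int).reshape(-1,1,2)],True,(0,255,0),1)
    q=q[120:280,180:460] if c=="top" else q[130:350,170:450];cv2.imwrite(f"pics/ov_{c}.png",q)
a=cv2.imread("pics/ov_top.png");b=cv2.imread("pics/ov_side.png")
cv2.imwrite("pics/ov.png",cv2.resize(np.r_[a,b],None,fx=1.5,fy=1.5,interpolation=2))
```

```text
t 3.3 tcp [ 0.4929 -0.1667  0.0688] yaw -3.466978405441141 z [ 0.0007 -0.0005 -1.    ] open 0.008334927503162814 F [-0.5644  0.0636  0.2185] | turn -0.26697840544114104 shift cm [-0.2411 -0.4237  1.2847]
top 0.0 ((506.1336975097656, -48.96685791015625), (1281.3533935546875, 930.9307861328125), 88.96424102783203)
top 0.042 ((502.3887634277344, -47.96527099609375), (1222.915283203125, 888.4743041992188), 88.96424102783203)
side 0.0 ((593.4248046875, 103.37725830078125), (112.59757995605469, 162.2812957763672), 79.1969223022461)
side 0.042 ((573.4089965820312, 132.63265991210938), (106.36906433105469, 153.30445861816406), 79.19690704345703)
```

View pics/ov.png

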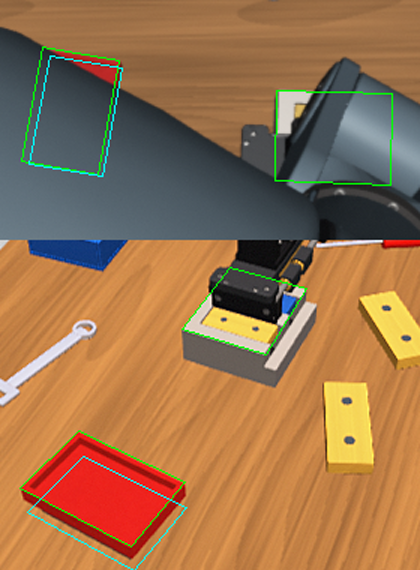

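The overlay's rim outline (green) matches the saddle's rim in the side view, and the case top outline matches too. The gold block still lies flush, and the closed fingers are above its step end. Now I correct the offset and go down.

Emit:
send_rows([
  [[0,0,-0.2,-0.2,-0.4,0.4,-1],[0,0,0,0,0,0.5,-1],[0,0,0,0,0,0,-1],[0,0,0,0,0,0,-1],[0,0,0,0,0,0,-1]],
])

```text
time_s: 3.9
position: [0.491, -0.1614, 0.0592]
tcp_rot: [[0.998, -0.055, 0.0], [-0.055, -0.998, -0.0], [0.0, 0.0, -1.0]]
force: [-0.2, -0.6, 0.4]
opening: 0.001
```

Run:
```python
from h import *
go(case(-.038,.031,.050),-3.2)
```

```text
t 3.9 tcp [ 0.491  -0.1614  0.0592] yaw -3.1700482126851335 z [ 0.0002 -0.0001 -1.    ] open 0.0013988529986805542 F [-0.2005 -0.5681  0.4147] | turn 0.029951787314866696 shift cm [-0.029   0.0907  0.919 ]
```

Emit:
send_rows([
  [[0,0,0,0,0.1,0.4,-1],[0,0,0,0,0,0.4,-1],[0,0,0,0,0,0.3,-1],[0,0,0,0,0,0.2,-1],[0,0,0,0,0,0,-1]],
])

```text
time_s: 4.4
position: [0.4906, -0.1622, 0.0457]
tcp_rot: [[0.998, -0.055, -0.001], [-0.055, -0.998, 0.0], [-0.001, -0.0, -1.0]]
force: [0.3, -0.1, 0.2]
opening: 0.006
```

Emit:
send_rows([
  [[0,0,0,0,0,0.3,-1],[0,0,0,0,0,0.3,-1],[0,0,0,0,0,0.3,-1],[0,0,0,0,0,0,-1],[0,0,0,0,0,0,-1]],
])

```text
time_s: 4.9
position: [0.4908, -0.1623, 0.037]
tcp_rot: [[0.998, -0.055, -0.0], [-0.055, -0.998, 0.0], [-0.0, -0.0, -1.0]]
force: [0.5, -0.3, 0.3]
opening: 0.004
```

Run:
```python
from h import *
go(case(-.038,.031,.037),-3.2)
im=capture("side");cv2.imwrite("pics/s2.png",cv2.resize(im[120:250,250:450],None,fx=3,fy=3,interpolation=2))
```

```text
t 4.9 tcp [ 0.4908 -0.1623  0.037 ] yaw -3.172427014362508 z [-0.0002  0.0002 -1.    ] open 0.0035268900027902454 F [ 0.4566 -0.3124  0.2661] | turn 0.02757298563749222 shift cm [-0.0112  0.0007  0.0018]
```

View pics/s2.png

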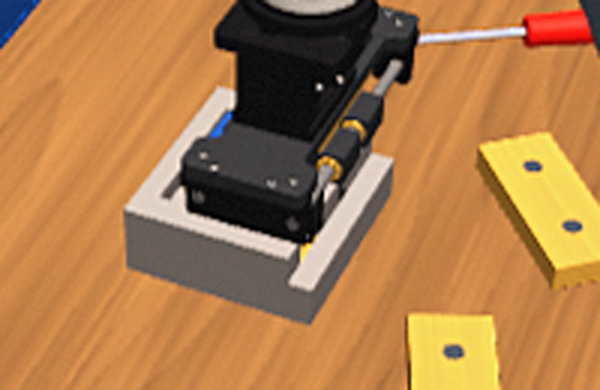

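The view shows the hand over the case, hiding the block, with a bit of gold at the step gap (305,250). The depth reached is 13 mm. I lift to look.

Emit:
send_rows([
  [[0,0,0,0,0,-1,-1],[0,0,0,0,0,-3,-1],[0,0,0,0,0,-4,-1],[0,0,0,0,0,-4,-1],[0,0,0,0,0,0,1]],
])

```text
time_s: 5.45
position: [0.4944, -0.1642, 0.163]
tcp_rot: [[0.998, -0.055, 0.011], [-0.055, -0.998, -0.006], [0.011, 0.006, -1.0]]
force: [1.0, 0.2, 0.0]
opening: 0.038
```

Run:
```python
from h import *
go(case(.018,.031,.052),-3.2)
im=capture("side");cv2.imwrite("pics/s3.png",cv2.resize(im[120:250,250:450],None,fx=3,fy=3,interpolation=2))
```

```text
t 5.45 tcp [ 0.4944 -0.1642  0.163 ] yaw -3.1566117483248504 z [ 0.011  -0.0064 -0.9999] open 0.0381589534539558 F [1.0254 0.2031 0.0253] | turn 0.043388251675149814 shift cm [ 5.2206 -0.1698 11.0997]
```

View pics/s3.png

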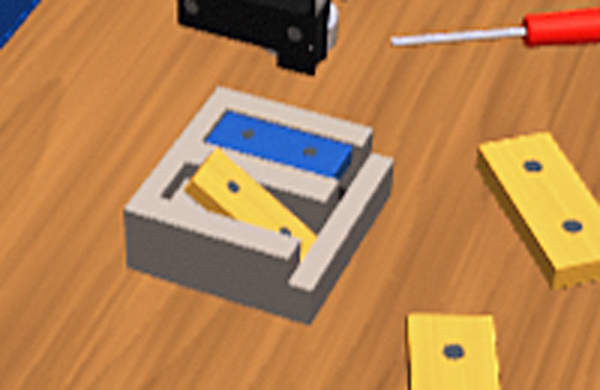

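The gold block leans in its pocket with its +x end raised (crop 210,170), and the blue block is flush. I go over the raised end with the gripper open.

Emit:
send_rows([
  [[0,0,0,2.6,-0.1,0,1],[0,0,0,2.6,-0.1,0,1],[0,0,0,0,0,2,1],[0,0,0,0,0,2,1],[0,0,0,0,0,0,1]],
])

```text
time_s: 6.0
position: [0.5402, -0.1617, 0.1139]
tcp_rot: [[0.998, -0.055, -0.007], [-0.055, -0.998, 0.004], [-0.008, -0.003, -1.0]]
force: [-0.2, -0.6, 0.5]
opening: 0.515
```

Emit:
send_rows([
  [[0,0,0,0,0,0,1],[0,0,0,0,0,1,1],[0,0,0,0,0,1,1],[0,0,0,0,0,0,1],[0,0,0,0,0,0,1]],
])

```text
time_s: 6.5
position: [0.5427, -0.1632, 0.0969]
tcp_rot: [[0.998, -0.055, -0.001], [-0.055, -0.998, 0.0], [-0.001, -0.0, -1.0]]
force: [0.9, -1.0, -0.1]
opening: 0.954
```

Run:
```python
from h import *
go(case(.018,.031,.052),-3.2)
```

```text
t 6.5 tcp [ 0.5427 -0.1632  0.0969] yaw -3.1764848974638324 z [-0.0005  0.0003 -1.    ] open 0.9542503209830652 F [ 0.8612 -1.0145 -0.0557] | turn 0.02351510253616773 shift cm [0.4035 0.2036 4.4935]
```

Emit:
send_rows([
  [[0,0,0,0.4,0.2,1.5,1],[0,0,0,0,0,1.5,1],[0,0,0,0,0,1.0,1],[0,0,0,0,0,0.4,1],[0,0,0,0,0,0,1]],
])

```text
time_s: 7.0
position: [0.5464, -0.1653, 0.0523]
tcp_rot: [[0.998, -0.055, -0.001], [-0.055, -0.998, 0.001], [-0.001, -0.001, -1.0]]
force: [0.3, -0.9, 0.6]
opening: 0.998
```

Run:
```python
from h import *
go(case(.018,.031,.052),-3.2)
im=capture("side");cv2.imwrite("pics/s4.png",cv2.resize(im[120:250,250:450],None,fx=3,fy=3,interpolation=2))
```

```text
t 7.0 tcp [ 0.5464 -0.1653  0.0523] yaw -3.175451649084954 z [-0.0013  0.0007 -1.    ] open 0.9978077947989811 F [ 0.2856 -0.9168  0.6033] | turn 0.024548350915046147 shift cm [0.0203 0.0136 0.0262]
```

View pics/s4.png

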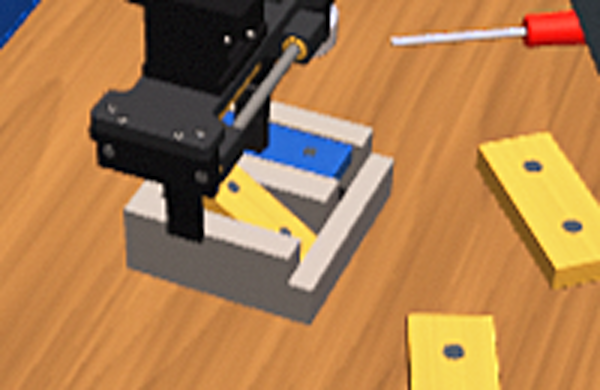

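The open fingers straddle the raised end, with the near finger at (185,215) just above the case top. Tool pose is within 0.3 mm of target. Closing.

Emit:
send_rows([
  [[0,0,0,0,0,0,-1],[0,0,0,0,0,0,-1],[0,0,0,0,0,0,-1],[0,0,0,0,0,0,-1],[0,0,0,0,0,0,-1]],
])

```text
time_s: 7.55
position: [0.5468, -0.1655, 0.0534]
tcp_rot: [[0.998, -0.055, 0.0], [-0.055, -0.998, -0.0], [0.0, 0.0, -1.0]]
force: [-1.1, -0.8, 0.4]
opening: 0.632
```

Emit:
send_rows([
  [[0,0,0,0,0,0,-1],[0,0,0,0,0,0,-1],[0,0,0,0,0,-0.5,-1],[0,0,0,0,0,-1,-1],[0,0,0,0,0,-1,-1]],
])

```text
time_s: 8.05
position: [0.5467, -0.1654, 0.0788]
tcp_rot: [[0.998, -0.055, -0.0], [-0.055, -0.998, 0.0], [-0.0, -0.0, -1.0]]
force: [-0.0, -0.3, -0.7]
opening: 0.41
```

Emit:
send_rows([
  [[0,0,0,0,0,-2,-1],[0,0,0,0,0,-2,-1],[0,0,0,0,0,-2,-1],[0,0,0,0,0,-2,-1],[0,0,0,0,0,0,-1]],
])

```text
time_s: 8.55
position: [0.5488, -0.1664, 0.1617]
tcp_rot: [[0.998, -0.055, 0.006], [-0.055, -0.998, -0.003], [0.007, 0.003, -1.0]]
force: [0.8, -0.6, -0.3]
opening: 0.409
```

Run:
```python
from h import *
c,s=np.cos(-.184),np.sin(-.184)
go(np.array([.576+.013*c,.126+.013*s,.075]),-10.5)
im=capture("side");cv2.imwrite("pics/s5.png",cv2.resize(im[50:250,200:450],None,fx=3,fy=3,interpolation=2))
```

```text
t 8.55 tcp [ 0.5488 -0.1664  0.1617] yaw -3.1668625334146845 z [ 0.0065 -0.0034 -1.    ] open 0.40858832843023524 F [ 0.8106 -0.573  -0.3418] | turn 7.333137466585315 shift cm [ -1.3501 -29.2493   8.6721]
```

View pics/s5.png

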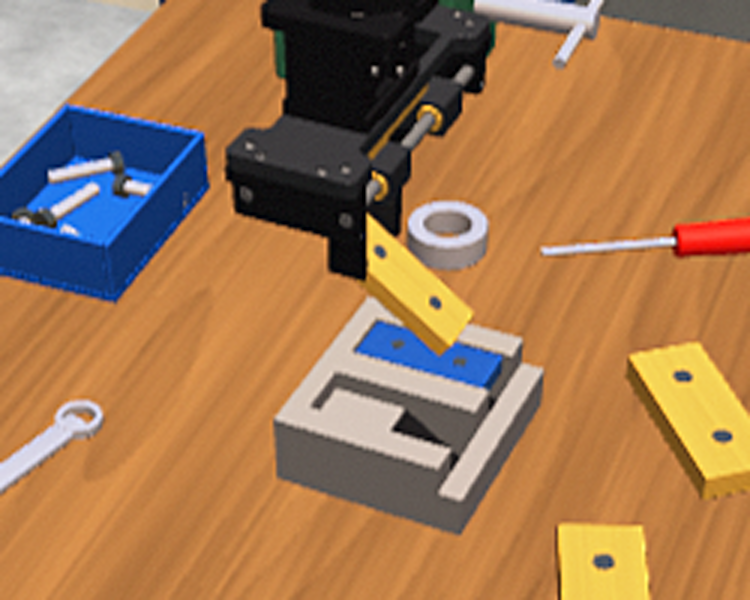

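The block is held at its slope (opening 0.41, about 36 mm), the blue block is still in its pocket, and the lower corner of the gold block is at (442,353) in the crop. I carry it over the saddle, level at z 0.16.

Emit:
send_rows([
  [[0,0,3.5,0,0,0,-1],[0,0,3.8,0,-2,0,-1],[0,0,0,-0.3,-4,0,-1],[0,0,0,-0.3,-4,0,-1],[0,0,0,-0.3,-4,0,-1]],
])

```text
time_s: 9.1
position: [0.5611, -0.0246, 0.1569]
tcp_rot: [[0.983, -0.183, -0.003], [-0.183, -0.983, 0.001], [-0.003, -0.0, -1.0]]
force: [-0.1, -0.1, -1.6]
opening: 0.405
```

Emit:
send_rows([
  [[0,0,0,-0.3,-4,0,-1],[0,0,0,0,-4,0,-1],[0,0,0,0,-4,0,-1],[0,0,0,0,-2.5,0,-1],[0,0,0,0,0,0,-1]],
])

```text
time_s: 9.6
position: [0.5848, 0.1205, 0.1569]
tcp_rot: [[0.984, -0.177, -0.002], [-0.177, -0.984, 0.001], [-0.002, -0.001, -1.0]]
force: [0.1, -0.2, -0.3]
opening: 0.409
```

Emit:
send_rows([
  [[0,0,0,0,0,2,-1],[0,0,0,0,0,2,-1],[0,0,0,0,0,0,-1],[0,0,0,0,0,0,-1],[0,0,0,0,0,0,-1]],
])

```text
time_s: 10.1
position: [0.586, 0.1166, 0.1188]
tcp_rot: [[0.983, -0.182, 0.001], [-0.182, -0.983, -0.0], [0.001, -0.0, -1.0]]
force: [-0.3, -1.1, -1.4]
opening: 0.412
```

Run:
```python
from h import *
T=lambda x,y,z:np.array([.5488,-.1664,.1617])+x*np.array([.9984,-.0558,0])+y*np.array([.0558,.9984,0])+[0,0,z]
print("lift corner predicted",proj("side",np.array([T(-.058,.018,-.045),T(-.058,-.018,-.045)])),"seen (347,168)")
c,s=np.cos(-.184),np.sin(-.184)
go(np.array([.576+.013*c,.126+.013*s,.075]),-10.5)
im=capture("side");st=readout.read_state();R=np.array(st['tcp_rot']);p=np.array(st['position'])
q=proj("side",np.array([p+R@[-.058,a,.045] for a in(-.018,.018)]));print(q)
for u in q: cv2.circle(im,tuple(np.round(u).astype(int)),2,(0,255,0),-1)
cv2.imwrite("pics/s6.png",cv2.resize(im[180:350,150:350],None,fx=3,fy=3,interpolation=2))
```

```text
lift corner predicted [[347.4357 168.537 ]
 [355.1652 157.2146]] seen (347,168)
t 10.1 tcp [0.586  0.1166 0.1188] yaw -10.512801555120248 z [ 0.0011 -0.0001 -1.    ] open 0.41195500223290427 F [-0.3247 -1.1423 -1.3957] | turn -0.012801555120248054 shift cm [ 0.1421 -0.7415  4.3759]
[[256.6809 297.0144]
 [270.5774 281.5396]]
```

View pics/s6.png

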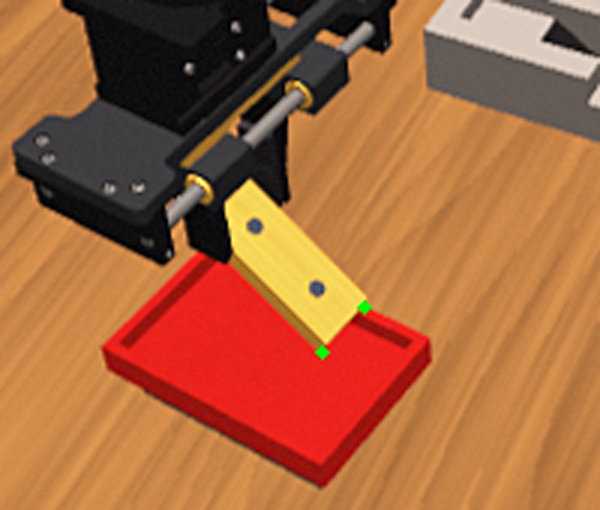

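The predicted lower corners (green dots) sit right on the block's lower edge, over the saddle. I shift 7 mm in y and lower to just above the floor.

Emit:
send_rows([
  [[0,0,0,0.1,-0.7,1,-1],[0,0,0,0,0,1.5,-1],[0,0,0,0,0,1.0,-1],[0,0,0,0,0,0.5,-1],[0,0,0,0,0,0,-1]],
])

```text
time_s: 10.65
position: [0.5872, 0.1239, 0.0772]
tcp_rot: [[0.983, -0.182, -0.002], [-0.182, -0.983, -0.0], [-0.002, 0.0, -1.0]]
force: [-0.6, 0.0, -1.0]
opening: 0.412
```

Emit:
send_rows([
  [[0,0,0,0,0,0.1,-1],[0,0,0,0,0,0,-1],[0,0,0,0,0,0.1,-1],[0,0,0,0,0,0,-1],[0,0,0,0,0,0,-1]],
])

```text
time_s: 11.15
position: [0.5879, 0.1238, 0.0764]
tcp_rot: [[0.983, -0.182, 0.0], [-0.182, -0.983, 0.0], [0.0, -0.0, -1.0]]
force: [0.0, 1.0, -1.6]
opening: 0.407
```

Run:
```python
from h import *
c,s=np.cos(-.184),np.sin(-.184)
go(np.array([.576+.013*c,.126+.013*s,.075]),-10.5)
```

```text
t 11.15 tcp [0.5879 0.1238 0.0764] yaw -10.476070545156267 z [ 0.0004  0.     -1.    ] open 0.40664907264862377 F [ 0.0413  0.9936 -1.6227] | turn 0.02392945484373321 shift cm [0.0946 0.0042 0.1366]
```

Emit:
send_rows([
  [[0,0,0,0,0,0.1,-1],[0,0,0,0,0,0,-1],[0,0,0,0,0,0.1,-1],[0,0,0,0,0,0,-1],[0,0,0,0,0,0,-1]],
])

```text
time_s: 11.65
position: [0.5889, 0.1237, 0.0749]
tcp_rot: [[0.983, -0.182, 0.003], [-0.182, -0.983, -0.0], [0.002, -0.0, -1.0]]
force: [1.4, -1.3, 5.1]
opening: 0.409
```

Run:
```python
from h import *
go(np.array([.589,.1236,.075]),-10.5)
```

```text
t 11.65 tcp [0.5889 0.1237 0.0749] yaw -10.476954375621274 z [ 0.0025 -0.0001 -1.    ] open 0.409489468945048 F [ 1.4356 -1.3422  5.1141] | turn 0.02304562437872626 shift cm [ 0.0166  0.0111 -0.0101]
```

Contact shows as a +6.7 N change at z 0.075, the predicted height. Opening.

Emit:
send_rows([
  [[0,0,0,0,0,0,1],[0,0,0,0,0,0,1],[0,0,0,0,0,0,1],[0,0,0,0,0,0,1],[0,0,0,0,0,0,1]],
])

```text
time_s: 12.15
position: [0.5873, 0.1239, 0.0738]
tcp_rot: [[0.983, -0.182, -0.001], [-0.182, -0.983, 0.0], [-0.001, 0.0, -1.0]]
force: [-0.1, 0.5, 0.4]
opening: 0.779
```

Emit:
send_rows([
  [[0,0,0,0,0,0,1],[0,0,0,0,0,-1,1],[0,0,0,0,0,-3,1],[0,0,0,0,0,-4,1],[0,0,0,0,0,-4,1]],
])

```text
time_s: 12.65
position: [0.5873, 0.1238, 0.1957]
tcp_rot: [[0.983, -0.182, -0.001], [-0.182, -0.983, 0.0], [-0.001, 0.0, -1.0]]
force: [0.7, -0.2, -1.3]
opening: 0.995
```

Emit:
send_rows([
  [[0,0,0,0,0,0,1],[0,0,0,0,0,0,1],[0,0,0,0,0,0,1],[0,0,0,0,0,0,1],[0,0,0,0,0,0,1]],
])

```text
time_s: 13.15
position: [0.5869, 0.1238, 0.1927]
tcp_rot: [[0.983, -0.182, -0.003], [-0.182, -0.983, -0.0], [-0.003, 0.001, -1.0]]
force: [0.0, 0.3, -0.2]
opening: 1.001
```

Run:
```python
from h import *
go(np.array([.589,.1236,.195]),-10.5)
im=capture("side");V=box(-.045,.045,.036,.044,.044)
m=mask("side","gold_block",[.576,.126,.044])
p,f=fit(V,{"side":m},[.576,.126,-.184]);print("gold top",p,np.degrees(p[2]),f)
print("blue",[(d['p'],d['location']) for d in spot_in("side","blue_block")])
cv2.imwrite("pics/s7.png",cv2.resize(im[130:350,150:400],None,fx=2.7,fy=2.7,interpolation=2))
```

```text
t 13.15 tcp [0.5869 0.1238 0.1927] yaw -10.47743105457942 z [-0.0029 -0.0001 -1.    ] open 1.0005461368563515 F [ 0.0386  0.308  -0.2178] | turn 0.022568945420580633 shift cm [ 0.2108 -0.0204 -0.2266]
gold top [ 0.5738  0.1309 -0.2308] -13.222699540911766 0.16352675207234368
blue [(0.88, [0.5227, -0.2267, 0.0487])]
```

View pics/s7.png

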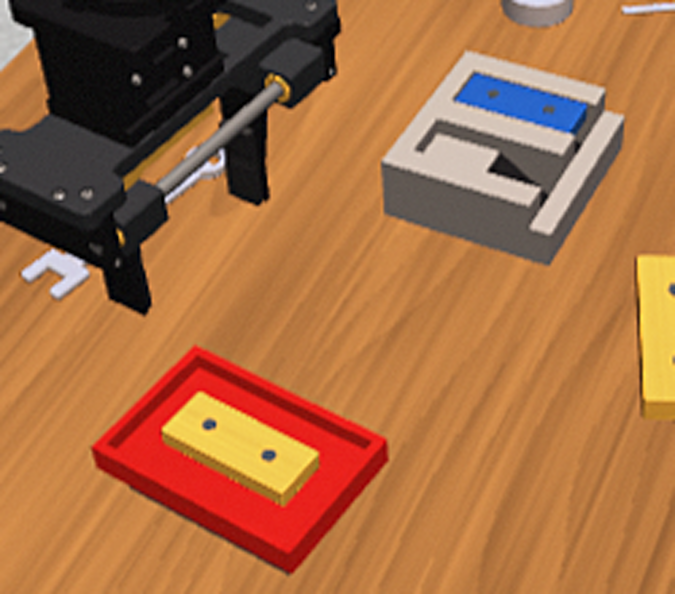

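The gold block lies flat and lengthwise, centred inside the rim. The blue block is in its pocket and the gripper is clear.

```bash
python3 -c "
from rig import bot
print(bot.hand_in())"
```

```text
the job is handed in; nothing more can be done
None
```

The job is done and was handed in at about 13.3 s of the 45 s allowed. I pressed the step end of the small gold block 13 mm down and it tipped and stayed leaning. I then gripped its raised end and set its lower edge on the saddle floor, where the wrist force changed by about 6.7 N on contact. After that I opened the gripper and lifted away.

The last picture shows the gold block flat and lengthwise, roughly centred inside the saddle's rim. The blue block is still in its pocket, and the open gripper is about 15 cm above the saddle and touching nothing.

Two fits were rough:
- **Gold block, final pose:** the mask fit used only the top face while the sides also showed. It gave a yaw of -13°, against -10.5° for the saddle.
- **Saddle base:** its drawn outline did not match the side view, but the rim outline did, so I placed the block by the rim.

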